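# Slide a corner bracket along the fence into the weld fixture's corner

### The arm

A 6-joint arm with a two-finger parallel gripper is mounted at the origin on the work surface. World frame = base frame: x ahead of the robot, y to its left, z up, the work surface at z = 0. Lengths are in m, angles in rad, forces in N, time in s.
With the tool pointing down it reaches from about 0.35 to 0.975 m from the base axis. Payload 4.9 kg.
Tool frame: the origin (TCP) lies at the very end of the fingers, on their centre line; the grasp point (between the pads) lies 19 mm behind it; z points along the fingers, y is the line along which they close (so a half turn about z gives the same grasp; the last joint's range is limited). The gripper opens to 85 mm and grips with 20 to 120 N. Pads are 22 mm wide; open, the fingers measure 114 mm over their backs; the gripper's body (76 mm by 85 mm) begins 54 mm behind the grasp point. The pads swing forward as they close: fully open they stand 13 mm farther back than shut.
Start: joints at [-1.46, 0.053, 1.613, -0, 1.476, -0.119], TCP at [0.142, -0.609, 0.231] pointing down, gripper open.
Joint ranges: [-3.01, 3.01], [-1.01, 2.22], [0.06, 2.58], [-1.02, 4.17], [0.09, 2.62], [-3.14, 3.14]. Speed limits (rad/s): [2.57, 2.57, 3.14, 3.14, 3.14, 3.14].

### API

Orientations are given as a rotation vector (axis times angle).
In Python, from station import ctrl gives the robot as it stands.
- The arm moves only by the tool jog_arm, never from a script. Its argument "plan" is a list of rows, each a list of 7 numbers: the shift along the tool's x, y, z in units of 0.02 m (1.0 is 0.02 m), then the turn, a rotation vector about the tool's x, y, z in units of 45 degrees (1.0 is 45 degrees), then the opening, from -1 (shut) to 1 (fully open). A call has 1 to 8 rows; each row shifts and turns the commanded pose from where the row before left it, along the tool's axes as they then stand; what a row does not reach is not made up. A row lasts 1/10 s, in which the tool goes at most 50 mm and 8.59 degrees, less where a joint would pass 70% of its speed; a pose out of reach is approached as far as the arm can. A call with a number of a shift or a turn outside -1 to 1 is refused whole. A call with a gripper value outside its range is refused whole. The fingers move at their own pace and stop on an object; "grip_force" is the grip in N (left out, the last holds). Time passes only in rows, so rows that do not move let the fingers close. It gives the time, the measured TCP pose, the force, the opening and the grip force at its end, in the units of the state.
- ctrl.get_obs(): the state, without advancing time (a new reading comes with each control period).
- ctrl.get_image(name): name is "side" or "top"; returns (picture, depth): 400x640x3 uint8, red, green, blue; 400x640 float32, m along the optical axis (not along the pixel's ray), 0 where there is no reading.
- ctrl.camera_info(name): a dict with "camera_matrix" (3x3 intrinsics, pixels), "k1" (the pictures are not rectified: a ray, as slopes to the right and down, at radius r is drawn at 1 + k1 r^2 times it, then the intrinsics apply), "rvec" (rotation vector, rad) and "tvec" (3), from world to camera coordinates, as OpenCV has them. Camera axes: x right, y down, z forward; pixel columns grow to the right and rows downward; lengths in m; the calibration is good to about 2 mm. A picture is of the moment at which its call begins. camera_info takes no time and is no camera call.
- ctrl.finish_job(): hands the job in; it is judged then, once.
The state is a dict: "t": time; "q": joint angles; "dq": joint speeds; "effort": joint torques, N m; "tool_pos": TCP position; "tool_rot": TCP orientation; "contact_force": force on the tool from outside, world axes, zero at the start; "wrist_torque": the same for the moment, N m; "opening": finger opening in m; "grip_force": force on a finger pad.
Only numpy, scipy, OpenCV 4.12 (cv2) and the standard library are available. Lean on these libraries where they do the work, as an engineer would, in place of code of your own. Each camera call takes 0.05 s, during which the arm holds its last target. There are 200 camera calls.

### The job

Get the steel corner bracket ready for tacking without picking it up: with the fingertips, push it flat against the long rail of the welding fixture while it is still short of the pocket, then, keeping it against the rail, slide it along into the corner pocket until it sits square, fully home against both the rail and the end stop. Do not tip it, leave the tube offcut, the brush and the hammer where they are, and finish with the hand clear.

Things in the scene. Friction and masses are not known exactly. Their poses are not given: they have to be found in the camera images.
- fixture: Welding fixture, fixed, placed and turned differently each time: grey plate 185 x 320 mm with dark steel bars on it. Origin: at table height under the plate, z up, +x towards the rail, +y along the rail to the corner pocket. In mm of this frame the plate spans x -95 to 90, y -170 to 150, top at z 10; rail, stop and keeper strip are told at the points below, in the same frame.
- corner (a point): Inner corner of the pocket at plate-top height (fixture x 55, y 110, z 10 mm; axes as the fixture), where rail and end stop meet. Rail: bar with straight inner face at x = 55, 20 thick, y -160 to 140, top z 40. End stop: bar across the +y end, inner face at y = 110, 20 thick, x -20 to 75, top z 40.
- keeper (a point): Start of the straight inner face of the low keeper strip, at its top (fixture x -5, y 50, z 20 mm). The strip runs parallel to the rail from y 50 to the stop, 15 thick (x -20 to -5), making a pocket 60 mm wide between it and the rail, open at the -y end. A flared lead-in of the same height bends away from it back to y 23, x -33.
- bracket: Loose three-sided corner bracket of 6 mm steel plate, 0.28 to 0.5 kg, lying on the fixture plate; slides under 1 to 4 N, pushed low (high up it can tip). Origin: centre of its underside, z up. Floor 55 (own x) by 80 mm (own y). Starts up to 52 mm off the rail, 115 to 165 mm short of the stop, up to 0.5 rad askew, end wall leading. Seated: origin at fixture x 27.5, y 70, z 10 mm, axes parallel.
- bracket_nook (a point): Where the bracket's two upright walls meet inside, on top of its floor (own x 21.5, y 34, z 6 mm; axes as the bracket). Long wall on the +x edge, x 21.5 to 27.5, belongs against the rail; end wall on the +y edge, y 34 to 40, against the stop; both rise to z 36. The -x and -y sides are open, so fingertips can come down over the floor and push either wall from inside.
- tube_mid (a point): Bystander: short steel tube offcut, 30 mm across and 45 mm tall, standing on the fixture plate on the robot's side of the keeper strip. The point is its middle, half-way up.
- wire_brush: Bystander: brush lying on the table past the fixture's -y end, handle to its own -x. About 200 mm long, 20 mm tall.
- hammer: Bystander: hammer, 240 mm long, lying on the table on the far side of the rail, handle to its own -x. Head 26 mm tall.
There are look-alikes about, which are no part of the job. What is shaped like the bracket but black or red is not meant.

How it is judged:
By the outcome, as a careful person would: the job done as asked, in the order asked, and still so for the second after the job is handed in, with the robot touching nothing.
It also fails if it takes over 45 s, if anything falls off the work surface, if the arm or the gripper's body presses on something with over 40 N, if the wrist force passes 120 N, or if a joint passes its speed limit or range.

## Working session

There is one attempt and no reset: what is moved stays moved. The work goes in short steps, Python scripts to look and compute and a tool call to move; the robot and the scene stay as the last step left them, time stands still between calls to the robot, and variables do not carry over. Pictures are saved under pics/ and viewed, at most 10 in all, crops included, and the job is handed in when it is done.

Besides the shell and the picture viewer there is one more tool, called after "Request:" as name([rows], argument=value, ...), one row to a line, values as JSON. jog_arm: Moves the arm, as the interface text tells. Shifts and turns lie within -1 to 1; 1 stands for 0.02 m of shift or 45 degrees of turn. Its arguments: {"type":"object","properties":{"plan":{"type":"array"},"grip_force":{"type":"number"}},"required":["plan"]}

```bash
mkdir -p pics; ls
python3 - <<'E'
from station import ctrl
import cv2,numpy as np
for n in("top","side"):
    im,d=ctrl.get_image(n); np.savez(f"pics/{n}0.npz",im=im,d=d)
    cv2.imwrite(f"pics/{n}0.png",im[:,:,::-1]); print(ctrl.camera_info(n))
o=ctrl.get_obs();print(o)
E
```

```text
pics
{'camera_matrix': array([[507.86310237,   0.        , 323.07899388],
       [  0.        , 507.86310237, 207.98476534],
       [  0.        ,   0.        ,   1.        ]]), 'k1': -0.1527606701348635, 'rvec': array([ 2.14322272, -2.10516797,  0.2150142 ]), 'tvec': array([-0.07203515,  0.53312682,  0.97221308])}
{'camera_matrix': array([[368.70870569,   0.        , 319.69894725],
       [  0.        , 368.70870569, 202.89914997],
       [  0.        ,   0.        ,   1.        ]]), 'k1': -0.053989231875629755, 'rvec': array([ 0.29239143, -2.6227596 ,  1.51474293]), 'tvec': array([0.51762319, 0.13277073, 0.64803591])}
{'t': 0.1, 'q': array([-1.45996248e+00,  5.32973422e-02,  1.61414637e+00, -6.49709866e-06,
        1.47599393e+00, -1.18987001e-01]), 'dq': array([ 0.00092003, -0.00223555, -0.00280373, -0.00115563, -0.00018241,
       -0.00099209]), 'effort': array([ 4.81812572e-05, -3.94905567e+01, -3.71363282e+01, -1.72828254e-04,
        3.92266302e-03,  1.04155635e-05]), 'tool_pos': array([ 0.14232136, -0.60800741,  0.23018809]), 'tool_rot': array([-3.11904109e+00, -3.59997222e-01, -1.65454344e-06]), 'contact_force': array([-0.41776695,  0.20230158, -0.14991491]), 'wrist_torque': array([-0.0188975 ,  0.01625788, -0.02420663]), 'grip_force': 0.0, 'opening': 0.08526983225587151}
```

View pics/top0.png

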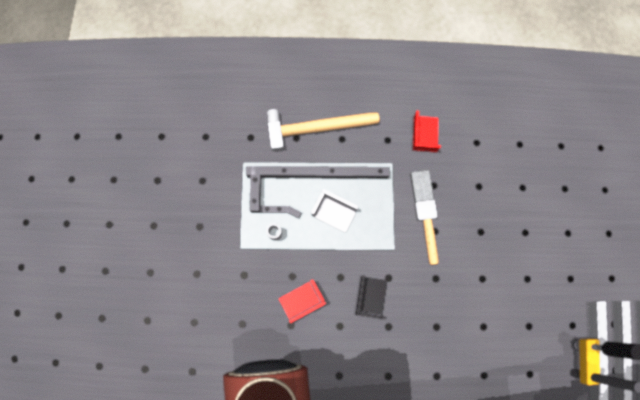

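View pics/side0.png

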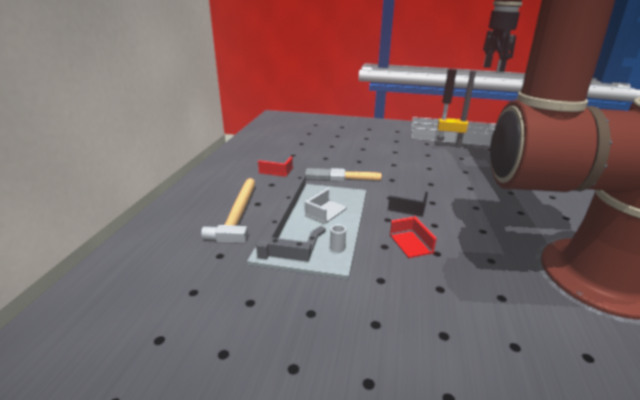

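The top view shows the fixture plate at (241–394, 163–249), the rail along the top at row ~172 and the stop at column ~255. Bracket candidates are the bright steel one at (335,211) on the plate, red ones at (427,132) and (303,300), and a black one at (371,297). The steel one on the plate fits the description. I'll confirm it in a crop.

```bash
cat > h.py <<'E'
import numpy as np,cv2
from station import ctrl
def cam(n):
    c=ctrl.camera_info(n); return c["camera_matrix"],np.array([c["k1"],0,0,0,0.]),cv2.Rodrigues(c["rvec"])[0],c["tvec"]
def ray(n,px,z):
    K,D,R,t=cam(n); px=np.asarray(px,float).reshape(-1,1,2)
    u=cv2.undistortPoints(px,K,D)[:,0]
    d=np.c_[u,np.ones(len(u))]@R; o=-R.T@t
    return o+d*((z-o[2])/d[:,2])[:,None]
def proj(n,P):
    K,D,R,t=cam(n); return cv2.projectPoints(np.asarray(P,float),cv2.Rodrigues(R)[0],t,K,D)[0][:,0]
def world(n,d):
    K,D,R,t=cam(n); h,w=d.shape; g=np.stack(np.meshgrid(np.arange(w),np.arange(h)),-1).reshape(-1,1,2).astype(float)
    u=cv2.undistortPoints(g,K,D)[:,0]; c=np.c_[u,np.ones(len(u))]*d.reshape(-1,1)
    return ((c-t)@R).reshape(h,w,3)
E
python3 - <<'E'
from h import *
f=np.load("pics/top0.npz");im,d=f["im"],f["d"]
W=world("top",d)
c=cv2.resize(im[155:255,235:400],None,fx=4.8,fy=4.8,interpolation=cv2.INTER_CUBIC);cv2.imwrite("pics/crop0.png",c[:,:,::-1])
for p in[(370,235),(335,213),(320,172),(255,195),(450,250),(335,195),(280,210)]: print(p,im[p[1],p[0]],W[p[1],p[0]].round(4))
# plate
v=im.astype(int).min(2); roi=np.zeros(v.shape,bool);roi[155:256,230:402]=1
m=((v>150)&roi).astype(np.uint8)
cs=max(cv2.findContours(m,0,2)[0],key=cv2.contourArea)
r=cv2.minAreaRect(cs);b=cv2.boxPoints(r);print(r,b)
print(ray("top",b,0.01).round(4))
E
```

```text
(370, 235) [236 241 243] [ 0.4872 -0.1617  0.0084]
(335, 213) [254 254 254] [ 0.5312 -0.0878  0.0159]
(320, 172) [153 149 158] [ 0.6115 -0.0549  0.0436]
(255, 195) [152 148 157] [0.5624 0.0784 0.0345]
(450, 250) [137 133 142] [ 0.4589 -0.3326  0.001 ]
(335, 195) [251 251 251] [ 0.5624 -0.0863  0.0482]
(280, 210) [119 114 122] [0.535  0.0269 0.0181]
((317.0, 206.0), (88.0, 156.0), 90.0) [[239. 162.]
 [395. 162.]
 [395. 250.]
 [239. 250.]]
[[ 0.6396  0.1194  0.01  ]
 [ 0.6462 -0.2158  0.01  ]
 [ 0.4564 -0.2138  0.01  ]
 [ 0.4504  0.1101  0.01  ]]
```

View pics/crop0.png

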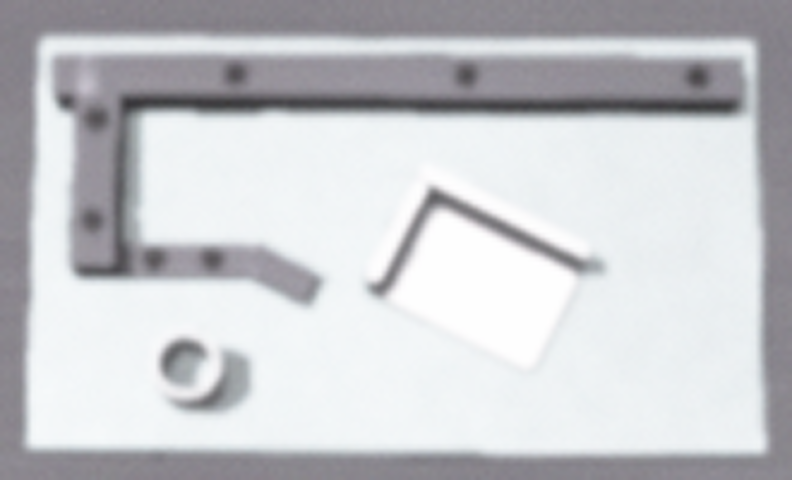

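The crop confirms it: a steel bracket with its nook at crop (433,190), its long wall running from there to (600,262), and its end wall running to (375,288). The tube is at (190,370) and the keeper flare tip at (310,290).

```bash
cat >> h.py <<'E'
def rigid(A,B):
    A=np.array(A,float);B=np.array(B,float);a=A.mean(0);b=B.mean(0)
    X=(A-a);Y=(B-b);th=np.arctan2((X[:,0]*Y[:,1]-X[:,1]*Y[:,0]).sum(),(X*Y).sum())
    R=np.array([[np.cos(th),-np.sin(th)],[np.sin(th),np.cos(th)]]);t=b-R@a
    return th,R,t,(A@R.T+t-B)
E
python3 - <<'E'
from h import *
K,D,R,t=cam("top");print("cam",-R.T@t)
def px(c): return (np.array(c,float)+.5)/4.8-.5+[235,155]
def pt(c,z): return ray("top",[px(c)],z)[0,:2]
F=[((40,37),.01,(90,150)),((755,40),.01,(90,-170)),((767,455),.01,(-95,-170)),((27,449),.01,(-95,150)),
((125,97),.04,(55,110)),((740,97),.04,(55,-160)),((745,60),.04,(75,-160)),((72,268),.04,(-20,130)),((55,58),.04,(75,140)),((265,246),.02,(-5,50))]
th,Rf,tf,res=rigid([np.array(p)/1e3 for _,_,p in F],[pt(c,z) for c,z,_ in F])
print("fix",th,tf,(res*1e3).round(1).tolist())
B=[((428,163),.046,(27.5,40)),((605,255),.046,(27.5,-40)),((365,280),.046,(-27.5,40)),((530,371),.016,(-27.5,-40)),((435,190),.046,(21.5,34))]
tb,Rb,ob,res=rigid([np.array(p)/1e3 for _,_,p in B],[pt(c,z) for c,z,_ in B])
print("br",tb,ob,(res*1e3).round(1).tolist()); print("in fixture",tb-th,(Rf.T@(ob-tf)*1e3).round(1))
print("tube",(Rf.T@(pt((190,362),.055)-tf)*1e3))
f=np.load("pics/top0.npz");W=world("top",f["d"]);
# depth check of bias
E
```

```text
cam [ 0.33812415 -0.05497071  1.05700607]
fix 0.015822908590312008 [ 0.55043174 -0.04136338] [[-1.0, -0.8], [-0.9, -0.9], [0.5, -0.3], [-1.3, -0.6], [-0.5, 1.6], [-1.5, -2.7], [1.9, -0.0], [-0.3, 1.0], [2.1, 0.8], [0.9, 1.9]]
br -0.46907766044240073 [ 0.531925  -0.0871357] [[-1.4, -0.6], [0.9, 3.6], [0.7, -1.5], [-2.4, -1.3], [2.2, -0.1]]
in fixture -0.4849005690327127 [-19.2 -45.5]
tube [-62.12843965  76.66232405]
```

Request:
jog_arm([
  [0.6,-0.5,0,0,0,0,-0.53],
  [1,-0.83,0,0,0,0,-0.53],
  [1,-0.83,0,0,0,0,-0.53],
  [1,-0.83,0,0,0,0,-0.53],
  [1,-0.83,0,0,0,0,-0.53],
  [1,-0.83,0,0,0,0,-0.53],
  [1,-0.83,0,0,0,0,-0.53],
  [1,-0.83,0,0,0,0,-0.53],
])

```text
t: 0.9
tool_pos: [0.2625, -0.449, 0.231]
tool_rot: [-3.12, -0.361, -0.0]
contact_force: [0.4, -0.6, 0.7]
opening: 0.0199
grip_force: 0.0
```

Request:
jog_arm([
  [1,-0.83,0,0,0,0,-0.53],
  [1,-0.83,0,0,0,0,-0.53],
  [1,-0.83,0,0,0,0,-0.53],
  [1,-0.83,0,0,0,0,-0.53],
  [1,-0.83,0,0,0,0,-0.53],
  [1,-0.83,0,0,0,0,-0.53],
  [1,-0.83,0,0,0,0,-0.53],
  [1,-0.83,0,0,0,0,-0.53],
])

```text
t: 1.7
tool_pos: [0.3876, -0.2833, 0.231]
tool_rot: [-3.12, -0.361, -0.0]
contact_force: [-0.2, -0.1, 1.7]
opening: 0.0202
grip_force: 0.0
```

Request:
jog_arm([
  [1,-0.83,0,0,0,0,-0.53],
  [1,-0.83,0,0,0,0,-0.53],
  [1,-0.83,0,0,0,0,-0.53],
  [1,-0.83,0,0,0,0,-0.53],
  [1,-0.83,0,0,0,0,-0.53],
  [1,-0.83,0,0,0,0,-0.53],
  [1,-0.83,0,0,0,0,-0.53],
  [0.8,-0.7,0,0,0,0,-0.53],
])

```text
t: 2.5
tool_pos: [0.5095, -0.1208, 0.231]
tool_rot: [-3.12, -0.362, 0.0]
contact_force: [0.1, -0.7, -0.4]
opening: 0.0203
grip_force: 0.0
```

Request:
jog_arm([
  [0,0,0,0,0,0.18,-0.53],
  [0,0,0,0,0,0.18,-0.53],
  [0,0,0,0,0,0.18,-0.53],
  [0,0,0,0,0,0.18,-0.53],
  [0,0,0,0,0,0.17,-0.53],
  [0,0,0,0,0,0,-0.53],
])

```text
t: 3.1
tool_pos: [0.5089, -0.1221, 0.231]
tool_rot: [-3.055, 0.729, 0.001]
contact_force: [-0.2, -0.7, 0.1]
opening: 0.0198
grip_force: 0.0
```

Request:
jog_arm([
  [0.16,-1,0,0,0,0,-0.53],
  [0.16,-1,0,0,0,0,-0.53],
  [0,0,1,0,0,0,-0.53],
  [0,0,1,0,0,0,-0.53],
  [0,0,1,0,0,0,-0.53],
  [0,0,1,0,0,0,-0.53],
  [0,0,1,0,0,0,-0.53],
  [0,0,1,0,0,0,-0.53],
])

```text
t: 3.9
tool_pos: [0.5327, -0.0896, 0.1104]
tool_rot: [-3.057, 0.725, 0.001]
contact_force: [-0.6, -0.8, 0.3]
opening: 0.0199
grip_force: 0.0
```

Request:
jog_arm([
  [0,0,1,0,0,0,-0.53],
  [0,0,0.95,0,0,0,-0.53],
  [0,0,0,0,0,0,-0.53],
])

```text
t: 4.2
tool_pos: [0.5304, -0.0889, 0.069]
tool_rot: [-3.056, 0.726, 0.01]
contact_force: [0.3, -0.3, -0.5]
opening: 0.0197
grip_force: 0.0
```

Run:
```python
from h import *
a,_=ctrl.get_image("top");b,_=ctrl.get_image("side")
A=cv2.resize(a[155:255,245:400],None,fx=3.6,fy=3.6,interpolation=2);B=cv2.resize(b[165:290,245:400],None,fx=3,fy=3,interpolation=2)
w=max(A.shape[1],B.shape[1]);pad=lambda x:cv2.copyMakeBorder(x,0,0,0,w-x.shape[1],0)
v=np.vstack([pad(A),pad(B)]);print(v.shape);cv2.imwrite("pics/c1.png",v[:599,:,::-1]);print(ctrl.get_obs()["tool_pos"])
```

```text
(735, 558, 3)
[ 0.53288097 -0.08980966  0.07230698]
```

View pics/c1.png

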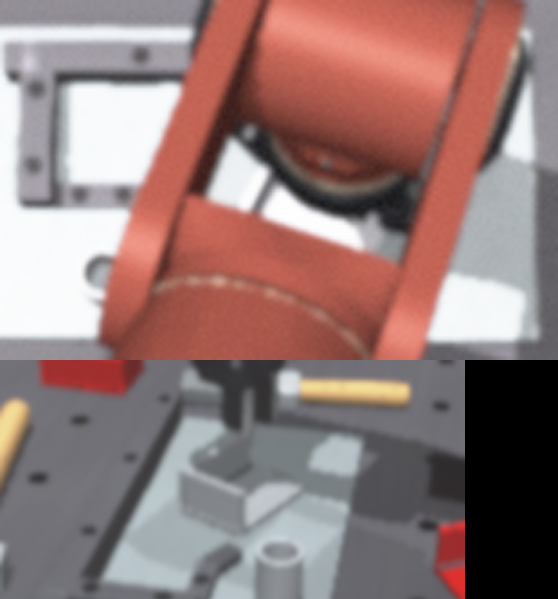

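The top view is mostly hidden by the arm. The side view shows the two fingertips over the bracket, with the end wall nearest the camera. I'll check the pose in the side view by projection.

Run:
```python
from h import *
th=-0.469;R=np.array([[np.cos(th),-np.sin(th)],[np.sin(th),np.cos(th)]]);o=np.array([.5319,-.0871])
for p,z in[((27.5,40),.046),((-27.5,40),.046),((-27.5,40),.016),((27.5,40),.01),((-27.5,-40),.016),((27.5,-40),.046)]:
    w=R@(np.array(p)/1e3)+o; q=proj("side",[[*w,z]])[0]; print(p,z,"crop",((q-[245,165]+.5)*3+[0,360]).round())
q=proj("side",[[.5329,-.0898,.0723]])[0];print("tcp",((q-[245,165]+.5)*3+[0,360]).round())
```

```text
(27.5, 40) 0.046 crop [184. 468.]
(-27.5, 40) 0.046 crop [245. 494.]
(-27.5, 40) 0.016 crop [244. 531.]
(27.5, 40) 0.01 crop [185. 511.]
(-27.5, -40) 0.016 crop [311. 486.]
(27.5, -40) 0.046 crop [254. 428.]
tcp [250. 425.]
```

Request:
jog_arm([
  [0,0,0.7,0,0,0,-0.53],
  [0,0,0.7,0,0,0,-0.53],
  [0,0,0.6,0,0,0,-0.53],
  [0,0,0.3,0,0,0,-0.53],
  [0,0,0.2,0,0,0,-0.53],
  [0,0,0.05,0,0,0,-0.53],
  [0,0,0,0,0,0,-0.53],
  [0,0,0,0,0,0,-0.53],
])

```text
t: 5.1
tool_pos: [0.5337, -0.0904, 0.0218]
tool_rot: [3.055, -0.73, 0.002]
contact_force: [-0.0, -0.1, -0.3]
opening: 0.0199
grip_force: 0.0
```

Request:
jog_arm([
  [0.14,-0.07,0,0,0,-0.06,-0.53],
  [0.14,-0.06,0,0,0,-0.06,-0.53],
  [0.14,-0.06,0,0,0,-0.06,-0.53],
  [0.14,-0.05,0,0,0,-0.06,-0.53],
  [0.14,-0.04,0,0,0,-0.06,-0.53],
  [0.15,-0.04,0,0,0,-0.06,-0.53],
  [0.15,-0.03,0,0,0,-0.06,-0.53],
  [0,0,0,0,0,0,-0.53],
])

```text
t: 5.9
tool_pos: [0.5551, -0.0901, 0.0219]
tool_rot: [3.134, -0.219, 0.002]
contact_force: [-0.4, -0.3, -0.2]
opening: 0.0199
grip_force: 0.0
```

```bash
cat >> h.py <<'E'
def fx():
    o=ctrl.get_obs(); r=cv2.Rodrigues(o["tool_rot"])[0]; th=.0158;c,s=np.cos(th),np.sin(th)
    R=np.array([[c,-s],[s,c]]); p=R.T@(o["tool_pos"][:2]-[.5504,-.0414])*1e3
    print("t",o["t"],"tcp fix mm",p.round(1),"z",o["tool_pos"][2].round(4),"yaw rel",round(np.arctan2(r[1,0],r[0,0])-th,3),"F",(R.T@o["contact_force"][:2]).round(1))
def snap(f):
    b,_=ctrl.get_image("side"); B=cv2.resize(b[165:280,235:400],None,fx=4.5,fy=4.5,interpolation=2);cv2.imwrite(f,B[:,:,::-1])
E
python3 - <<'E'
from h import *
snap("pics/s2.png"); fx()
E
```

```text
t 5.95 tcp fix mm [  3.8 -48.8] z 0.0218 yaw rel -0.156 F [-0.7  0.7]
```

View pics/s2.png

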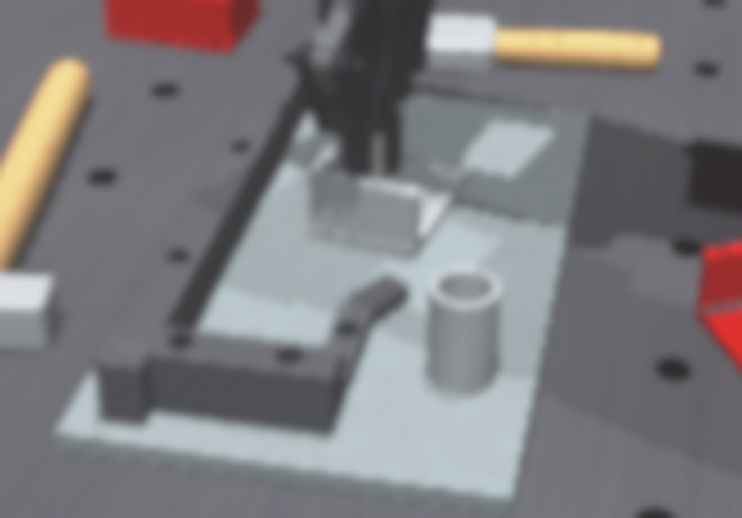

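The bracket is turning with the fingers: its end wall is now at crop (310–420, 185–245), still clear of the rail. I'll keep pushing.

Request:
jog_arm([
  [0.15,-0.02,0,0,0,-0.04,-0.53],
  [0.15,-0.02,0,0,0,-0.04,-0.53],
  [0.15,-0.01,0,0,0,-0.04,-0.53],
  [0.15,-0.01,0,0,0,-0.04,-0.53],
  [0.15,0,0,0,0,-0.04,-0.53],
  [0.15,0,0,0,0,0,-0.53],
  [0.15,0,0,0,0,0,-0.53],
  [0.1,0,0,0,0,0,-0.53],
])

```text
t: 6.75
tool_pos: [0.5778, -0.0898, 0.0213]
tool_rot: [-3.141, -0.028, 0.0]
contact_force: [-1.9, 0.2, 1.1]
opening: 0.0201
grip_force: 0.7
```

Request:
jog_arm([
  [0.1,0,0,0,0,0,-0.53],
  [0.1,0,0,0,0,0,-0.53],
  [0.1,0,0,0,0,0,-0.53],
  [0,0,0,0,0,0,-0.53],
])

```text
t: 7.15
tool_pos: [0.584, -0.0897, 0.0214]
tool_rot: [3.141, 0.028, 0.001]
contact_force: [1.2, 0.1, 0.4]
opening: 0.0202
grip_force: 0.0
```

Run:
```python
from h import *
fx()
```

```text
t 7.15 tcp fix mm [ 32.8 -48.9] z 0.0214 yaw rel 0.002 F [1.2 0.1]
```

Request:
jog_arm([
  [0.1,0,0,0,0,0,-0.53],
  [0.05,0,0,0,0,0,-0.53],
  [0.05,0,0,0,0,0,-0.53],
  [0,0,0,0,0,0,-0.53],
])

```text
t: 7.55
tool_pos: [0.5877, -0.0897, 0.0213]
tool_rot: [3.141, 0.028, 0.0]
contact_force: [-0.7, -0.4, 0.5]
opening: 0.0202
grip_force: 0.2
```

Request:
jog_arm([
  [0.05,0,0,0,0,0,-0.53],
  [0.05,0,0,0,0,0,-0.53],
  [0,0,0,0,0,0,-0.53],
])

```text
t: 7.85
tool_pos: [0.5897, -0.0896, 0.0213]
tool_rot: [-3.141, -0.028, -0.0]
contact_force: [0.2, 0.7, 0.3]
opening: 0.0202
grip_force: 0.3
```

Run:
```python
from h import *
snap("pics/s3.png"); fx()
```

```text
t 7.9 tcp fix mm [ 38.5 -48.8] z 0.0213 yaw rel 0.002 F [-0.7  0.5]
```

View pics/s3.png

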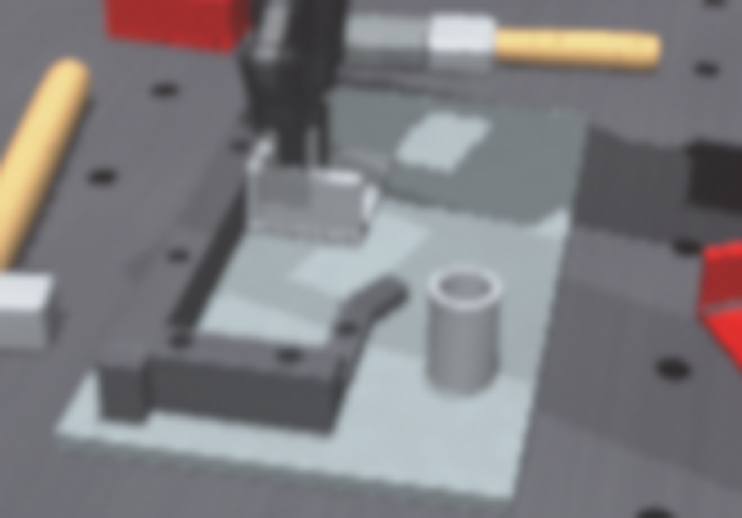

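The bracket now lies square, and its end wall at crop (250–365, 170–240) almost touches the rail face. I'll push in 1 mm steps until the force rises.

Request:
jog_arm([
  [0.05,0,0,0,0,0,-0.53],
  [0,0,0,0,0,0,-0.53],
])

```text
t: 8.1
tool_pos: [0.5906, -0.0896, 0.0213]
tool_rot: [-3.141, -0.028, -0.0]
contact_force: [-0.3, -0.0, -0.3]
opening: 0.0203
grip_force: 0.4
```

Request:
jog_arm([
  [0.05,0,0,0,0,0,-0.53],
  [0,0,0,0,0,0,-0.53],
])

```text
t: 8.3
tool_pos: [0.5907, -0.0896, 0.0211]
tool_rot: [-3.141, -0.028, 0.004]
contact_force: [-5.5, -0.3, 2.8]
opening: 0.0201
grip_force: 2.5
```

Request:
jog_arm([
  [0.05,0,0,0,0,0,-0.53],
  [0,0,0,0,0,0,-0.53],
])

```text
t: 8.5
tool_pos: [0.5907, -0.0896, 0.0208]
tool_rot: [-3.141, -0.028, 0.008]
contact_force: [-8.0, -0.8, 4.2]
opening: 0.0198
grip_force: 4.1
```

Request:
jog_arm([
  [-0.04,-0.1,0,0,0,0,-0.53],
  [0,-0.2,0,0,0,0,-0.53],
  [0,-0.2,0,0,0,0,-0.53],
  [0,-0.2,0,0,0,0,-0.53],
  [0,-0.2,0,0,0,0,-0.53],
  [0,-0.2,0,0,0,0,-0.53],
])

```text
t: 9.1
tool_pos: [0.5904, -0.0679, 0.0208]
tool_rot: [3.141, 0.028, -0.004]
contact_force: [-3.9, -2.3, 1.0]
opening: 0.0202
grip_force: 3.6
```

Run:
```python
from h import *
snap("pics/s4.png"); fx()
```

```text
t 9.15 tcp fix mm [ 39.6 -26.5] z 0.0208 yaw rel 0.002 F [-4.7 -1.5]
```

View pics/s4.png

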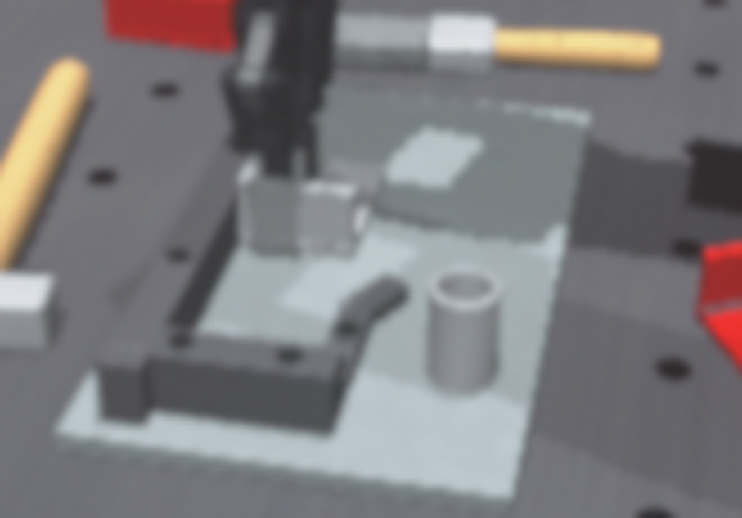

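The bracket is flat against the rail, with its end wall now at crop (243–360, 180–255), and it has started to slide. It is still well short of the keeper.

Request:
jog_arm([
  [0,-0.2,0,0,0,0,-0.53],
  [0,-0.2,0,0,0,0,-0.53],
  [0,-0.2,0,0,0,0,-0.53],
  [0,-0.2,0,0,0,0,-0.53],
  [0,-0.2,0,0,0,0,-0.53],
  [0,-0.2,0,0,0,0,-0.53],
  [0,-0.2,0,0,0,0,-0.53],
  [0,-0.2,0,0,0,0,-0.53],
])

```text
t: 9.95
tool_pos: [0.5899, -0.0358, 0.0208]
tool_rot: [3.141, 0.028, -0.003]
contact_force: [-4.1, -2.7, 1.0]
opening: 0.0205
grip_force: 3.6
```

Request:
jog_arm([
  [0,-0.2,0,0,0,0,-0.53],
  [0,-0.2,0,0,0,0,-0.53],
  [0,-0.2,0,0,0,0,-0.53],
  [0,-0.2,0,0,0,0,-0.53],
])

```text
t: 10.35
tool_pos: [0.5897, -0.0197, 0.0208]
tool_rot: [3.141, 0.028, -0.003]
contact_force: [-3.8, -2.9, 0.9]
opening: 0.02
grip_force: 3.5
```

Request:
jog_arm([
  [0,-0.2,0,0,0,0,-0.53],
  [0,-0.2,0,0,0,0,-0.53],
  [0,-0.2,0,0,0,0,-0.53],
  [0,-0.2,0,0,0,0,-0.53],
  [0,-0.2,0,0,0,0,-0.53],
  [0,-0.2,0,0,0,0,-0.53],
  [0,-0.2,0,0,0,0,-0.53],
  [0,-0.2,0,0,0,0,-0.53],
])

```text
t: 11.15
tool_pos: [0.5892, 0.0126, 0.0208]
tool_rot: [3.141, 0.028, -0.002]
contact_force: [-3.9, -2.5, -1.2]
opening: 0.0201
grip_force: 3.5
```

Request:
jog_arm([
  [0,-0.2,0,0,0,0,-0.53],
  [0,-0.2,0,0,0,0,-0.53],
  [0,-0.2,0,0,0,0,-0.53],
  [0,0,0,0,0,0,-0.53],
])

```text
t: 11.55
tool_pos: [0.5891, 0.0253, 0.0208]
tool_rot: [-3.14, -0.028, 0.002]
contact_force: [-4.8, 0.9, -1.4]
opening: 0.02
grip_force: 2.8
```

Run:
```python
from h import *
snap("pics/s5.png"); fx()
```

```text
t 11.6 tcp fix mm [39.7 66.1] z 0.0208 yaw rel 0.002 F [-4.1  2.1]
```

View pics/s5.png

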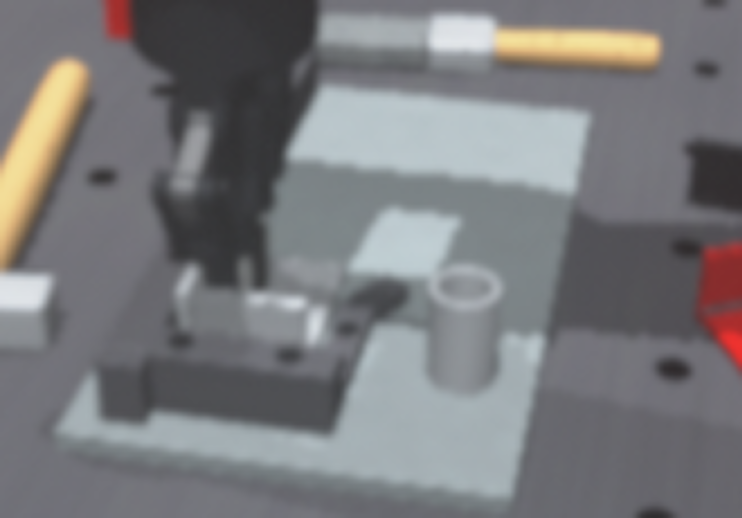

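The bracket is between the rail and the keeper, its end wall at crop (180–320, 270–345), roughly 15 mm short of the stop. I'll go slower now.

Request:
jog_arm([
  [0,-0.1,0,0,0,0,-0.53],
  [0,-0.1,0,0,0,0,-0.53],
  [0,-0.1,0,0,0,0,-0.53],
  [0,-0.1,0,0,0,0,-0.53],
  [0,-0.1,0,0,0,0,-0.53],
])

```text
t: 12.1
tool_pos: [0.5889, 0.0342, 0.0208]
tool_rot: [3.141, 0.028, -0.002]
contact_force: [-5.9, -2.3, -1.3]
opening: 0.02
grip_force: 3.2
```

Request:
jog_arm([
  [0,-0.06,0,0,0,0,-0.53],
  [0,-0.06,0,0,0,0,-0.53],
  [0,0,0,0,0,0,-0.53],
])

```text
t: 12.4
tool_pos: [0.5889, 0.0368, 0.0208]
tool_rot: [3.141, 0.028, -0.002]
contact_force: [-4.6, -1.6, -0.8]
opening: 0.0197
grip_force: 3.1
```

Request:
jog_arm([
  [0,-0.06,0,0,0,0,-0.53],
  [0,-0.06,0,0,0,0,-0.53],
  [0,0,0,0,0,0,-0.53],
])

```text
t: 12.7
tool_pos: [0.5889, 0.0391, 0.0208]
tool_rot: [3.141, 0.028, -0.002]
contact_force: [-4.5, -1.5, -1.3]
opening: 0.0199
grip_force: 3.1
```

Request:
jog_arm([
  [0,-0.06,0,0,0,0,-0.53],
  [0,-0.06,0,0,0,0,-0.53],
  [0,0,0,0,0,0,-0.53],
])

```text
t: 13.0
tool_pos: [0.5888, 0.0413, 0.0208]
tool_rot: [3.141, 0.028, -0.002]
contact_force: [-4.4, -2.1, -2.3]
opening: 0.0199
grip_force: 3.7
```

Request:
jog_arm([
  [0,-0.06,0,0,0,0,-0.53],
  [0,-0.06,0,0,0,0,-0.53],
  [0,0,0,0,0,0,-0.53],
])

```text
t: 13.3
tool_pos: [0.5888, 0.0414, 0.0209]
tool_rot: [3.136, 0.028, -0.002]
contact_force: [-6.6, -10.9, -1.1]
opening: 0.0202
grip_force: 8.2
```

Request:
jog_arm([
  [0,-0.06,0,0,0,0,-0.53],
  [0,-0.06,0,0,0,0,-0.53],
  [0,0,0,0,0,0,-0.53],
])

```text
t: 13.6
tool_pos: [0.5889, 0.0414, 0.0211]
tool_rot: [3.132, 0.029, -0.003]
contact_force: [-5.4, -18.9, -0.5]
opening: 0.02
grip_force: 12.3
```

Request:
jog_arm([
  [0.06,0.06,0,0,0,0,-0.53],
  [0,0,0,0,0,0,-0.53],
])

```text
t: 13.8
tool_pos: [0.5888, 0.0414, 0.021]
tool_rot: [3.135, 0.029, -0.008]
contact_force: [-10.1, -14.3, 3.8]
opening: 0.02
grip_force: 11.1
```

Request:
jog_arm([
  [-0.06,0,0,0,0,0,-0.53],
  [-0.06,0.06,0,0,0,0,-0.53],
  [-0.1,0.1,0,0,0,0,-0.53],
  [-0.15,0.15,0,0,0,0,-0.53],
  [0,0,0,0,0,0,-0.53],
  [0,0,-0.2,0,0,0,-0.53],
  [0,0,-0.6,0,0,0,-0.53],
  [0,0,-1,0,0,0,-0.53],
])

```text
t: 14.6
tool_pos: [0.5825, 0.0392, 0.0572]
tool_rot: [-3.141, -0.028, 0.003]
contact_force: [0.1, -0.3, 0.0]
opening: 0.0202
grip_force: 0.0
```

Request:
jog_arm([
  [0,0,-1,0,0,0,-0.53],
  [0,0,-1,0,0,0,-0.53],
  [0,0,-1,0,0,0,-0.53],
  [0,1,-1,0,0,0,-0.53],
  [0,1,-1,0,0,0,-0.53],
  [0,1,0,0,0,0,-0.53],
  [0,1,0,0,0,0,-0.53],
  [0,1,0,0,0,0,-0.53],
])

```text
t: 15.4
tool_pos: [0.5856, -0.0617, 0.1591]
tool_rot: [3.141, 0.029, 0.004]
contact_force: [0.5, 0.9, -0.8]
opening: 0.0197
grip_force: 0.0
```

Request:
jog_arm([
  [0,1,0,0,0,0,-0.53],
  [0,1,0,0,0,0,-0.53],
  [0,1,0,0,0,0,-0.53],
  [0,1,0,0,0,0,-0.53],
  [0,1,0,0,0,0,-0.53],
  [0,1,0,0,0,0,-0.53],
  [0,1,0,0,0,0,-0.53],
  [0,1,0,0,0,0,-0.53],
])

```text
t: 16.2
tool_pos: [0.5882, -0.2222, 0.1583]
tool_rot: [3.141, 0.028, 0.002]
contact_force: [-0.4, -0.2, 0.2]
opening: 0.0194
grip_force: 0.0
```

Run:
```python
from h import *
fx()
a,_=ctrl.get_image("top");b,_=ctrl.get_image("side")
A=cv2.resize(a[155:255,235:400],None,fx=4.5,fy=4.5,interpolation=2)
B=cv2.resize(b[210:280,235:400],None,fx=4.5,fy=4.5,interpolation=2)[:145]
cv2.imwrite("pics/c6.png",np.vstack([A,B])[:599,:,::-1])
```

```text
t 16.2 tcp fix mm [  35.  -181.4] z 0.1583 yaw rel 0.002 F [-0.4 -0.2]
```

View pics/c6.png

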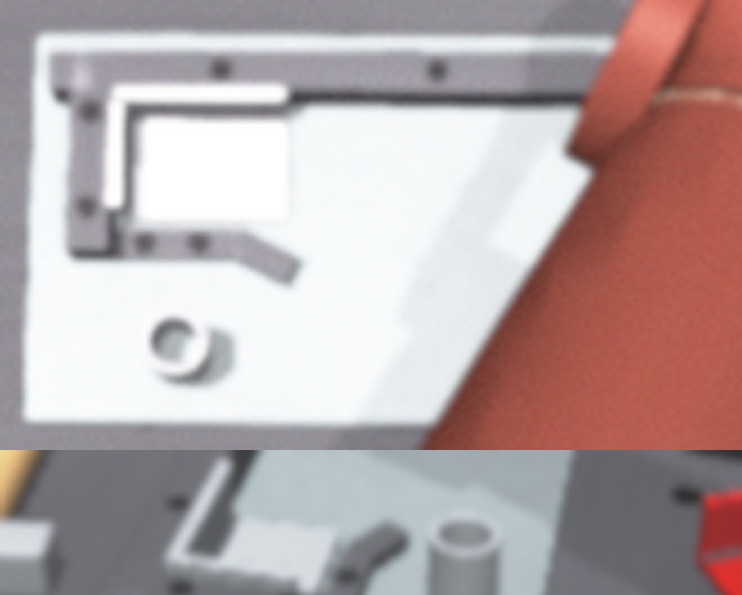

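The bracket sits in the corner: its long wall at crop (108–288, 85–105) is flush on the rail and its end wall at (108–126, 85–208) is flush on the stop, square. The tube hasn't moved, and the hand is clear. I'm handing it in.

```bash
python3 -c "
from station import ctrl
print(ctrl.finish_job())"
```

```text
the job is handed in; nothing more can be done
None
```

I pushed the bracket flat against the rail short of the pocket and slid it along the rail into the corner, where it looks square against rail and stop; the hand is clear, the bystanders were never touched, and the job is handed in after 16.2 s.

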